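Press down the clip seam of a storage box lid with a stylus

TASK

Take the blue-handled stylus from its stand, set its tip on the white start pad on the black box's lid and draw it along the L-shaped seam to the far end in one unbroken pass, slowly (about 3 cm a second), so that its tip presses the five orange clips flush one after the other. Then put the stylus back upright in its stand, collar resting on the top plate. Touch the box with nothing but the stylus and leave the other things on the bench where they are.

Things in the scene. Friction and masses are not known exactly. Their poses are not given: they have to be found in the camera images.
- box: closed black storage box, 150 (its x) x 200 (its y) x 96 mm high, fixed to the bench; origin under its centre, z up. In its lid (top at z = 96 mm) runs a 20 mm wide, 3 mm deep grey L-shaped channel, the seam, with five orange clips hinged in it in a row; the white start pad marks its start
- seam_start (a point): centre of the white 18 mm square start pad on the channel floor, at (-50, 80, 93) mm in the box's frame; from here the seam runs straight along the box's -x edge towards -y (centre line x = -50, channel from y = 90 to -85 mm)
- seam_corner (a point): the corner of the seam's centre line, on the channel floor, at (-50, -75, 93) mm in the box's frame; from here the seam runs straight along the box's -y edge towards +x (centre line y = -75, channel to x = 62 mm, where it ends just past the fifth clip)
- stylus: loose stylus, 150 mm long, about 150 g; origin at its tip's lowest point, z up its axis to the handle. Round-ended steel shaft 12 mm in diameter up to z = 75, round collar 36 mm in diameter z = 75 to 81, square blue handle 22 x 22 mm (faces along its x and y) z = 81 to 150. It starts upright in the stand, hanging by its collar
- stylus_tip (a point): the lowest point of the stylus's rounded (6 mm radius) tip
- stand: fixed stylus stand, 90 x 90 x 85 mm: dark base plate, two posts and a 12 mm wooden top plate; origin under its centre
- stand_hole (a point): centre of the 22 mm hole in the stand's top plate, at the plate's upper face (85 mm above the bench); the collar of the stylus rests here, its tip then 10 mm above the bench
- clip1 (a joint): first clip along the seam from the start: orange plate 40 x 16 x 4 mm, hinged at its end nearer the start; angle in rad, 0 = flush (top at 93 mm over the bench), about 0.3 = free end standing up 12 mm. It stays at whatever angle it is left
- clip1_end (a point): fixed point on the box: where the top of the first clip's free end (2 mm in from it) lies when the clip is flush; on the seam's centre line
- clip2 (a joint): second clip along the seam from the start: orange plate 40 x 16 x 4 mm, hinged at its end nearer the start; angle in rad, 0 = flush (top at 93 mm over the bench), about 0.3 = free end standing up 12 mm. It stays at whatever angle it is left
- clip2_end (a point): fixed point on the box: where the top of the second clip's free end (2 mm in from it) lies when the clip is flush; on the seam's centre line
- clip3 (a joint): third clip along the seam from the start: orange plate 40 x 16 x 4 mm, hinged at its end nearer the start; angle in rad, 0 = flush (top at 93 mm over the bench), about 0.3 = free end standing up 12 mm. It stays at whatever angle it is left
- clip3_end (a point): fixed point on the box: where the top of the third clip's free end (2 mm in from it) lies when the clip is flush; on the seam's centre line
- clip4 (a joint): fourth clip along the seam from the start: orange plate 40 x 16 x 4 mm, hinged at its end nearer the start; angle in rad, 0 = flush (top at 93 mm over the bench), about 0.3 = free end standing up 12 mm. It stays at whatever angle it is left
- clip4_end (a point): fixed point on the box: where the top of the fourth clip's free end (2 mm in from it) lies when the clip is flush; on the seam's centre line
- clip5 (a joint): fifth clip along the seam from the start: orange plate 40 x 16 x 4 mm, hinged at its end nearer the start; angle in rad, 0 = flush (top at 93 mm over the bench), about 0.3 = free end standing up 12 mm. It stays at whatever angle it is left
- clip5_end (a point): fixed point on the box: where the top of the fifth clip's free end (2 mm in from it) lies when the clip is flush; on the seam's centre line
- dumbbell: bystander, to be left alone: steel hex dumbbell, 185 mm long; origin under its centre
- trainer: bystander, to be left alone: red silicone finger trainer ring, 72 mm across, 24 mm high; origin under its centre
- jar: bystander, to be left alone: empty glass jar, 76 mm across, 110 mm high; origin under its centre
- foot_roller: bystander, to be left alone: wooden foot roller, 225 x 90 mm, 57 mm high; origin under its centre
- bottle: bystander, to be left alone: bottle, 60 mm across, 150 mm high; origin under its centre
Not all that is in view belongs to the job. Of the things that look like the stylus, the smallest one is meant. Leave any red look-alike of the stand alone.

How it is judged:
By the outcome, as a careful person would: the job done as asked, in the order asked, and still so for the second after the job is handed in, with the robot touching nothing.
It also fails if it takes over 70 s, if anything falls off the work surface, if the arm or the gripper's body presses on something with over 40 N, if the wrist force passes 120 N, or if a joint passes its speed limit or range.

ROBOT

A 6-joint arm with a two-finger parallel gripper is mounted at the origin on the work surface. World frame = base frame: x ahead of the robot, y to its left, z up, the work surface at z = 0. Lengths are in m, angles in degrees, forces in N, time in s.
With the tool pointing down it reaches from about 0.3 to 0.75 m from the base axis. Payload 8.5 kg.
Tool frame: the origin (TCP) lies midway between the tips of the shut fingers; the grasp point (between the pads) lies 19 mm behind it; z points along the fingers, y is the direction in which the jaws open and shut (so a half turn about z gives the same grasp; the last joint's range is limited). The gripper opens to 85 mm and grips with 20 to 120 N. Pads are 22 mm wide; open, the fingers measure 114 mm over their backs; the gripper's body (76 mm by 85 mm) begins 54 mm behind the grasp point. The pads swing forward as they close: fully open they stand 13 mm farther back than shut.
Start: joints at [-82.58, 21.807, 74.336, -0, 83.858, -12.336], TCP at [0.186, -0.518, 0.231] pointing down, gripper open.
Joint ranges: [-178.18, 178.18], [-50.72, 133.34], [12.68, 142.11], [-81.47, 261.47], [9.98, 163.14], [-165.26, 165.26]. Speed limits (degrees/s): [136.94, 136.94, 180, 180, 180, 180].

INTERFACE

Orientations are given as a 3x3 rotation matrix whose columns are the frame's x, y, z axes.
In Python, from rig import env, viewer, ticket gives the robot as it stands. The module is installed in compiled form; this text tells all that it offers.
- The arm moves only by the shell command python3 -m pendant 'ROWS' [FORCE]. ROWS is JSON, a list of rows, each a list of 3 entries, a list of its own where there are three numbers: the shift along the world's x, y, z in mm, then the turn about the world's z in rad, then the opening, from -1 (shut) to 1 (fully open). A call has 1 to 12 rows; each row shifts and turns the pose as measured when the row begins; what a row does not reach is not made up. A row lasts 1/8 s, in which the tool goes at most 62.5 mm and 10.7 degrees, less where a joint would pass 70% of its speed; a pose out of reach is approached as far as the arm can. A call with a gripper value outside its range is refused whole. The fingers move at their own pace and stop on an object; FORCE is the grip in N (left out, the last holds). Time passes only in rows, so rows that do not move let the fingers close. It gives the time, the measured TCP pose, the force and the opening at its end, in the units of the state.
- env.observe(): the state, without advancing time (a new reading comes with each control period).
- viewer.get_image(name): name is "scene" or "top"; returns (picture, depth): 400x640x3 uint8, red, green, blue; 400x640 float32, m along the optical axis (not along the pixel's ray), 0 where there is no reading.
- viewer.camera_params(name): a dict with "fx", "fy", "cx", "cy" (pixels), "rvec" (rotation vector, rad) and "tvec" (3), from world to camera coordinates, as OpenCV has them. Camera axes: x right, y down, z forward; pixel columns grow to the right and rows downward; lengths in m; the calibration is good to about 2 mm. A picture is of the moment at which its call begins. camera_params takes no time and is no camera call.
- ticket.close_job(): hands the job in, once; it reports no verdict.
The state is a dict: "time_s": time; "q": joint angles; "qvel": joint speeds; "joint_efforts": joint torques, N m; "position": TCP position; "tool_rot": TCP orientation; "ft_force": force on the tool from outside, world axes, zero at the start; "wrist_torque": the same for the moment, N m; "grip_width": finger opening in m.
Only numpy, scipy, OpenCV 4.12 (cv2) and the standard library are available. Lean on these libraries where they do the work, as an engineer would, in place of code of your own. Each camera call takes 0.05 s, during which the arm holds its last target. There are 200 camera calls.

## Working session

There is one attempt and no reset: what is moved stays moved. The work goes in short steps, Python scripts to look and compute and a shell command to move; the robot and the scene stay as the last step left them, time stands still between calls to the robot, and variables do not carry over. Pictures are saved under pics/ and viewed, about 8 in all and at most 12, crops included, and the job is handed in when it is done.

```bash
mkdir -p pics
cat > h.py <<'E'
import numpy as np, cv2
from rig import env, viewer, ticket
def cam(n):
    p=viewer.camera_params(n); R=cv2.Rodrigues(np.array(p["rvec"],float))[0]; return p,R,np.array(p["tvec"],float).ravel()
def world(n,d):
    p,R,t=cam(n); v,u=np.mgrid[:400,:640]
    c=np.stack([(u-p["cx"])/p["fx"]*d,(v-p["cy"])/p["fy"]*d,d],-1)
    return (c-t)@R
def proj(n,P):
    p,R,t=cam(n); c=R@np.array(P)+t; return p["fx"]*c[0]/c[2]+p["cx"],p["fy"]*c[1]/c[2]+p["cy"]
E
python3 - <<'E'
from h import *
for n in("top","scene"):
    im,d=viewer.get_image(n); np.savez(f"{n}.npz",im=im,d=d); cv2.imwrite(f"pics/{n}0.png",im[...,::-1])
    p,R,t=cam(n); print(n,p["fx"],"pos",-R.T@t,"fwd",R[2])
s=env.observe(); print(s)
E
```

```text
top 462.3397703769271 pos [ 0.47949266 -0.09553902  1.16844628] fwd [ 0.10544911 -0.00444473 -0.99441477]
scene 440.85640350867214 pos [ 1.26991665 -0.66958598  0.82406891] fwd [-0.59444148  0.50632521 -0.62471922]
{'time_s': 0.1, 'q': array([-8.25796334e+01,  2.18379923e+01,  7.43793470e+01, -8.50314835e-04,
        8.38569201e+01, -1.23376807e+01]), 'qvel': array([ 0.06216811, -0.01189036, -0.18247236, -0.00121604,  0.06350829,
        0.04217258]), 'joint_efforts': array([ 3.90977541e-03, -4.49220908e+01, -2.31653023e+01, -1.42330009e-04,
        3.67820874e-03,  7.24771240e-06]), 'position': array([ 0.18586994, -0.51736836,  0.23077169]), 'tool_rot': array([[ 9.41128029e-01,  3.38050293e-01, -1.82017156e-04],
       [ 3.38050240e-01, -9.41127190e-01,  1.28331162e-03],
       [ 2.62522573e-04, -1.26929147e-03, -9.99999160e-01]]), 'ft_force': array([ 0.62675677,  0.09622551, -0.63864244]), 'wrist_torque': array([ 0.01481577, -0.02588362,  0.04542704]), 'grip_width': 0.08500744633965923}
```

View pics/top0.png

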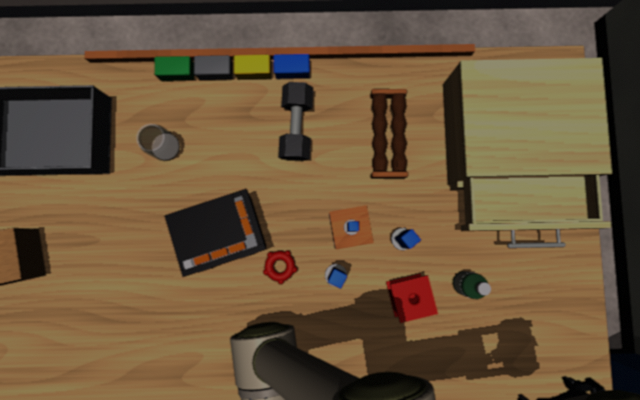

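View pics/scene0.png

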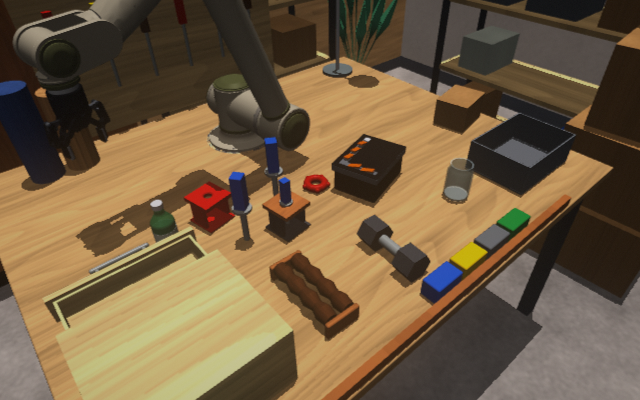

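The top view has +x up and +y left. The black box is at about (217,232), with the white pad near (190,268). The wooden stand with the short stylus is at (351,227). Taller look-alikes stand at (337,276) and (405,238), and the red stand is at (412,298). I'll measure these by depth next.

Run:
```python
from h import *
Z=np.load("top.npz"); im,d=Z["im"],Z["d"]; W=world("top",d); h=cv2.cvtColor(im,cv2.COLOR_RGB2HSV)
def rect(m,name):
    P=W[m][:,:2].astype(np.float32); r=cv2.minAreaRect(P*1000); print(name,m.sum(),"c",np.round(r[0]),"sz",np.round(r[1]),"ang",round(r[2],1),"z",np.round(np.percentile(W[m][:,2],[5,50,95]),4),"mean",np.round(P.mean(0),4))
def roi(a,b,c,e):
    m=np.zeros((400,640),bool); m[c:e,a:b]=1; return m
H,S,V=h[...,0],h[...,1],h[...,2]; ok=d>0
z=W[...,2]
rect(roi(155,275,185,280)&ok&(abs(z-.095)<.006),"lid")
rect(roi(320,380,200,252)&ok&(abs(z-.085)<.006)&(S>100),"stand")
blue=(H>100)&(H<130)&(S>120)&ok
for n,r in(("sty",(335,366,210,240)),("bigA",(320,352,258,292)),("bigB",(390,425,222,255))):
    m=roi(*r)&blue; rect(m,n); mm=m&(z>np.percentile(z[m],95)-.012); rect(mm,n+" top")
m=roi(155,275,185,280)&(S<60)&(V>110)&ok; rect(m,"pad")
lid=roi(155,275,185,280)&ok
ora=lid&(H<18)&(S>150)&(V>120)&(z>.08)
n,l,st,c=cv2.connectedComponentsWithStats(ora.astype(np.uint8))
for i in range(1,n):
    if st[i,4]>15: rect(l==i,f"clip{st[i,:2]}")
cv2.imwrite("pics/c1.png",np.hstack([cv2.resize(im[185:280,160:275,::-1],None,fx=4,fy=4,interpolation=cv2.INTER_CUBIC),cv2.resize(im[200:295,320:400,::-1],None,fx=4,fy=4,interpolation=cv2.INTER_CUBIC)]))
```

```text
lid 5470 c [504. 148.] sz [151. 201.] ang 17.2 z [0.091  0.0946 0.0983] mean [0.5035 0.1488]
stand 1275 c [ 510. -169.] sz [90. 90.] ang 8.8 z [0.0808 0.084  0.0872] mean [ 0.5097 -0.1692]
sty 94 c [ 510. -168.] sz [21. 18.] ang 89.0 z [0.1422 0.1589 0.1623] mean [ 0.5096 -0.1677]
sty top 86 c [ 510. -169.] sz [20. 18.] ang 89.0 z [0.1566 0.159  0.1623] mean [ 0.5096 -0.1686]
bigA 233 c [ 403. -129.] sz [29. 30.] ang 62.1 z [0.1874 0.2113 0.2141] mean [ 0.4038 -0.1288]
bigA top 218 c [ 403. -129.] sz [29. 30.] ang 62.0 z [0.2076 0.2115 0.2141] mean [ 0.4032 -0.1292]
bigB 284 c [ 480. -281.] sz [29. 29.] ang 38.3 z [0.1551 0.2107 0.2142] mean [ 0.48  -0.278]
bigB top 208 c [ 480. -281.] sz [29. 29.] ang 38.7 z [0.2083 0.2116 0.2147] mean [ 0.4803 -0.281 ]
pad 75 c [460. 140.] sz [ 24. 169.] ang 18.4 z [0.0889 0.092  0.0945] mean [0.4443 0.1735]
clip[236 201] 198 c [537.  81.] sz [79. 14.] ang 18.1 z [0.0923 0.0974 0.1032] mean [0.5361 0.081 ]
clip[229 243] 96 c [467.  98.] sz [15. 37.] ang 16.4 z [0.0909 0.0959 0.1016] mean [0.4675 0.0983]
clip[211 249] 95 c [455. 138.] sz [14. 36.] ang 16.5 z [0.0914 0.0967 0.1022] mean [0.4547 0.1378]
clip[194 254] 90 c [443. 178.] sz [14. 36.] ang 16.9 z [0.0926 0.0973 0.1044] mean [0.4428 0.1781]
```

View pics/c1.png

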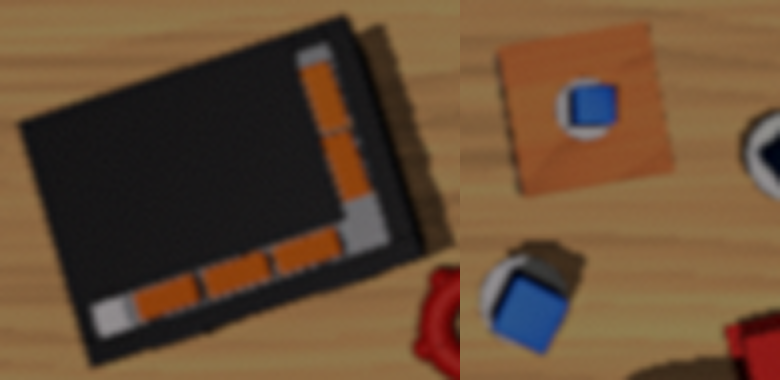

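The measurements match the given sizes:
- **Box:** centre (504,148), yaw 17.2°, and all the clips fall on the model lines.
- **Stand and stylus:** (510,-169), handle yaw about 0°.

I'll lift and go above the stylus.

```bash
python3 -m pendant '[[[0,0,50],0,0.3],[[30,30,20],-0.05,0.3],[[40,42,0],-0.05,0.3],[[40,42,0],-0.05,0.3],[[40,42,0],-0.05,0.3],[[40,42,0],-0.05,0.3],[[40,42,0],-0.05,0.3],[[40,42,0],-0.045,0.3],[[40,42,0],0,0.3]]' 120; python3 -c "
from h import *
s=env.observe();R=s['tool_rot'];print(s['time_s'],s['position'],np.degrees(np.arctan2(R[1,0],R[0,0])),R[:,2],s['grip_width'],s['q'])"
```

```text
time_s: 1.23
position: [0.501, -0.1838, 0.2993]
tool_rot: [[1.0, -0.02, 0.001], [-0.02, -1.0, 0.007], [0.001, -0.007, -1.0]]
ft_force: [-0.5, -1.5, -0.0]
grip_width: 0.0553
1.225 [ 0.50100416 -0.18383052  0.29926787] -1.1206347174948337 [ 6.77325842e-04  7.31915889e-03 -9.99972985e-01] 0.05534689069959468 [-33.05304306  17.92762307  69.05005393   0.37324848  93.21845555
  58.08779706]
```

```bash
python3 -m pendant '[[[9,15,0],0.01,0.3],[[0,0,0],0,0.3]]'
python3 - <<'E'
from h import *
s=env.observe();R=s['tool_rot'];print(s['time_s'],s['position'],R[:,0],R[:,2])
a,_=viewer.get_image("top"); b,_=viewer.get_image("scene")
a=a[170:300,270:440,::-1]; b=b[100:260,180:360,::-1]
cv2.imwrite("pics/a1.png",np.hstack([cv2.resize(a,(400,306)),cv2.resize(b,(344,306))]))
E
```

```text
time_s: 1.48
position: [0.5114, -0.1659, 0.2983]
tool_rot: [[1.0, -0.004, -0.001], [-0.004, -1.0, 0.008], [-0.001, -0.008, -1.0]]
ft_force: [0.4, -0.7, 0.5]
grip_width: 0.0558
1.475 [ 0.51138811 -0.16589413  0.29834936] [ 9.99990655e-01 -4.21027214e-03 -9.81262198e-04] [-9.46480119e-04  8.25529705e-03 -9.99965477e-01]
```

View pics/a1.png

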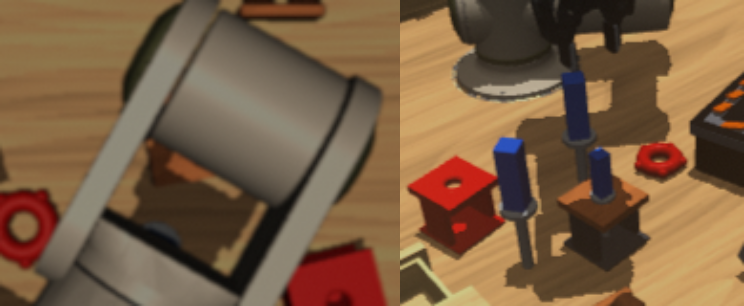

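Run:
```python
from h import *
print(env.observe()['q'])
for n in("top","scene"):
    im,d=viewer.get_image(n); W=world(n,d); ok=d>0
    if n=="scene": cv2.imwrite("pics/s2.png",im[...,::-1])
    for nm,c in(("A",(.403,-.129)),("B",(.480,-.281)),("sty",(.51,-.168))):
        m=ok&(np.hypot(W[...,0]-c[0],W[...,1]-c[1])<.05)&(W[...,2]>.225); z=W[m][:,2]; print(n,nm,m.sum(),np.round(np.percentile(z,[0,2,25,75,100]),3) if m.sum() else "")
```

```text
[-30.93604136  18.38846332  68.50108332   0.37293647  93.39028624
  59.46999979]
top A 4349 [0.507 0.527 0.587 0.598 0.615]
top B 23 [0.572 0.572 0.576 0.58  0.584]
top sty 4480 [0.349 0.564 0.586 0.596 0.604]
scene A 22 [0.516 0.516 0.526 0.555 0.569]
scene B 110 [0.392 0.425 0.548 0.572 0.582]
scene sty 4278 [0.302 0.318 0.411 0.548 0.598]
```

View pics/s2.png

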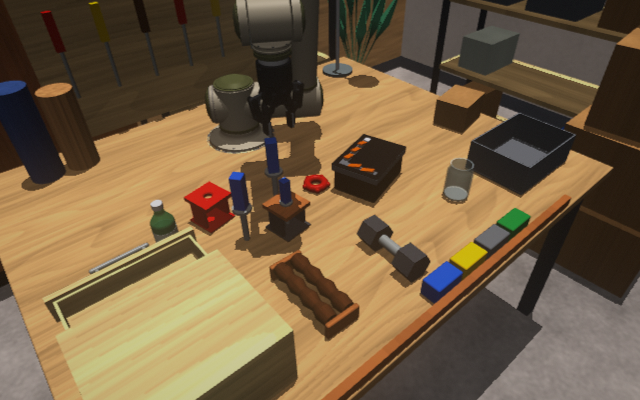

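Clearance over the look-alikes is fine: the wrist's underside will stay at about 0.26 m or more. I'll descend onto the handle.

```bash
python3 -m pendant '[[[-1,-3,-40],0,0.3],[[0,0,-40],0,0.3],[[0,0,-30],0,0.3],[[0,0,-20],0,0.3],[[0,0,0],0,0.3]]'
```

```text
time_s: 2.3
position: [0.5064, -0.1767, 0.1664]
tool_rot: [[1.0, -0.018, 0.002], [-0.018, -1.0, 0.006], [0.002, -0.006, -1.0]]
ft_force: [0.4, 0.7, 0.2]
grip_width: 0.0553
```

```bash
python3 -m pendant '[[[3,7,0],0.015,0.3],[[0,0,0],0,0.3]]';  python3 -m pendant '[[[0,0,0],0,0.3]]'
```

```text
time_s: 2.55
position: [0.5099, -0.1705, 0.1684]
tool_rot: [[1.0, -0.003, 0.005], [-0.003, -1.0, 0.004], [0.005, -0.004, -1.0]]
ft_force: [-0.0, -0.1, -0.4]
grip_width: 0.055
time_s: 2.68
position: [0.5101, -0.1706, 0.1691]
tool_rot: [[1.0, -0.003, 0.006], [-0.003, -1.0, 0.003], [0.006, -0.003, -1.0]]
ft_force: [-0.4, 0.8, -0.4]
grip_width: 0.0556
```

```bash
python3 -m pendant '[[[0,1,-12],0,0.3],[[0,1,-12],0,0.3],[[0,1,-12],0,0.3],[[0,1,-12],0,0.3],[[0,1,-10],0,0.3],[[0,0,0],0,0.3]]'
```

```text
time_s: 3.42
position: [0.5096, -0.1649, 0.1064]
tool_rot: [[1.0, -0.003, 0.004], [-0.003, -1.0, 0.004], [0.004, -0.004, -1.0]]
ft_force: [0.3, 0.7, -0.0]
grip_width: 0.0557
```

```bash
python3 -m pendant '[[[0,-4,0],0,0.3],[[0,0,0],0,0],[[0,0,0],0,-0.3],[[0,0,0],0,-0.4],[[0,0,0],0,-1],[[0,0,0],0,-1],[[0,0,0],0,-1],[[0,0,0],0,-1]]' 60;  python3 -m pendant '[[[0,0,0],0,-1],[[0,0,0],0,-1],[[0,0,0],0,-1]]' 120
```

```text
time_s: 4.42
position: [0.5102, -0.1695, 0.1075]
tool_rot: [[1.0, -0.003, 0.007], [-0.003, -1.0, 0.003], [0.007, -0.003, -1.0]]
ft_force: [-0.6, 0.3, -0.4]
grip_width: 0.0217
time_s: 4.8
position: [0.5103, -0.1695, 0.1077]
tool_rot: [[1.0, -0.003, 0.007], [-0.003, -1.0, 0.003], [0.007, -0.003, -1.0]]
ft_force: [-1.2, -0.3, 1.0]
grip_width: 0.0208
```

Gripped: the width is 21 mm and the side force is negligible. The tip is at TCP z − 97.7 mm. I'll lift straight up.

```bash
python3 -m pendant '[[[0,0,12],0,-1],[[0,0,12],0,-1],[[0,0,12],0,-1],[[0,0,12],0,-1],[[0,0,0],0,-1]]'
```

```text
time_s: 5.42
position: [0.5102, -0.1697, 0.1595]
tool_rot: [[1.0, -0.003, 0.007], [-0.003, -1.0, 0.002], [0.007, -0.002, -1.0]]
ft_force: [-0.1, -0.2, -1.1]
grip_width: 0.0209
```

```bash
python3 -m pendant '[[[0,0,14],0,-1],[[0,0,14],0,-1],[[0,0,20],0,-1],[[0,0,20],0,-1],[[0,0,10],0,-1],[[0,0,0],0,-1]]'
python3 - <<'E'
from h import *
c,s=np.cos(np.radians(17.2)),np.sin(np.radians(17.2))
for n,p in(("start",(-50,80)),("corner",(-50,-75)),("end",(57,-75))): print(n,504+c*p[0]-s*p[1],148+s*p[0]+c*p[1])
b,_=viewer.get_image("scene"); cv2.imwrite("pics/l1.png",cv2.resize(b[60:260,200:360,::-1],None,fx=3,fy=3,interpolation=cv2.INTER_CUBIC))
E
```

```text
time_s: 6.18
position: [0.5098, -0.1694, 0.2425]
tool_rot: [[1.0, -0.003, 0.007], [-0.003, -1.0, 0.002], [0.007, -0.002, -1.0]]
ft_force: [-0.8, 0.8, -2.8]
grip_width: 0.0211
start 432.5794378903591 209.63686646758515
corner 478.41418564718634 61.56872033862189
end 580.6289703942771 93.20948169333488
```

View pics/l1.png

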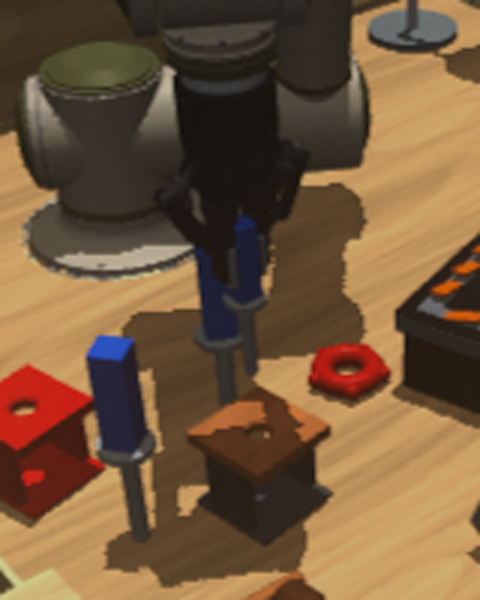

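The stylus hangs vertically from the gripper, clear of the stand, with its collar at about (245,297) in the crop. I'll move above the start pad.

```bash
python3 -m pendant '[[[-5,25,0],0,-1],[[-8,38,0],0,-1],[[-8,38,0],0,-1],[[-8,38,0],0,-1],[[-8,38,0],0,-1],[[-8,38,0],0,-1],[[-8,38,0],0,-1],[[-8,38,0],0,-1],[[-8,38,0],0,-1],[[-5,25,0],0,-1],[[0,0,0],0,-1]]'
```

```text
time_s: 7.6
position: [0.4222, 0.2038, 0.2349]
tool_rot: [[1.0, 0.001, -0.009], [0.001, -1.0, 0.007], [-0.009, -0.007, -1.0]]
ft_force: [0.1, -0.0, -1.9]
grip_width: 0.0206
```

```bash
python3 -m pendant '[[[0,0,0],0,-1]]'
```

```text
time_s: 7.72
position: [0.4216, 0.2037, 0.2345]
tool_rot: [[1.0, 0.002, -0.01], [0.002, -1.0, 0.007], [-0.01, -0.007, -1.0]]
ft_force: [-0.5, -0.3, -1.4]
grip_width: 0.0208
```

```bash
python3 -m pendant '[[[12,5,-5],0,-1],[[0,0,-10],0,-1],[[0,0,-10],0,-1],[[0,0,0],0,-1]]'
python3 - <<'E'
from h import *
for n,(a,b,c,e) in(("top",(180,220,180,240)),("scene",(100,220,310,430))):
    im,_=viewer.get_image(n)
    if n=="scene": cv2.imwrite("pics/d1.png",cv2.resize(im[a:b,c:e,::-1],None,fx=5,fy=5,interpolation=cv2.INTER_CUBIC))
E
```

```text
time_s: 8.22
position: [0.4347, 0.2073, 0.2068]
tool_rot: [[1.0, -0.002, -0.011], [-0.002, -1.0, 0.006], [-0.011, -0.006, -1.0]]
ft_force: [0.6, 0.4, -0.7]
grip_width: 0.0207
```

View pics/d1.png

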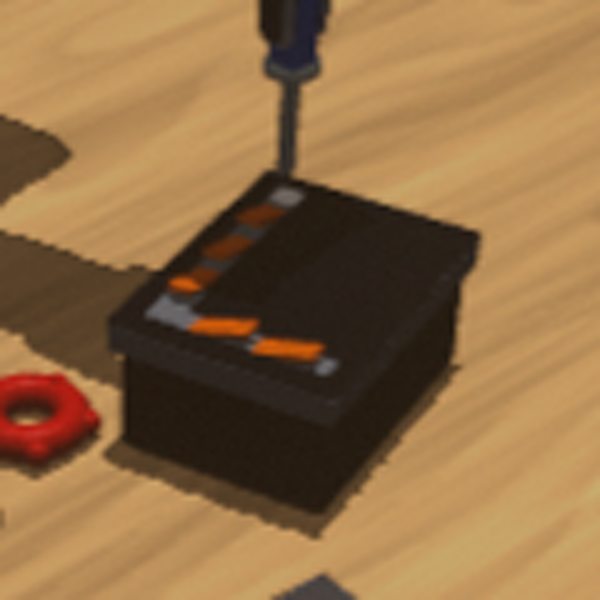

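The tip is at about crop (286,174) and the pad at (287,196). I'll check that against the projection.

Run:
```python
from h import *
for P in((.4331,.2077,.109),(.4326,.2096,.093),(.4784,.0616,.093),(.4347,.2073,.184)):
    u,v=proj("scene",P); print(P,(u-310+.5)*5,(v-100+.5)*5)
```

```text
(0.4331, 0.2077, 0.109) 282.8487531129582 177.3769409920959
(0.4326, 0.2096, 0.093) 283.24158816999045 197.9533043048481
(0.4784, 0.0616, 0.093) 159.22284752265597 315.41836827446133
(0.4347, 0.2073, 0.184) 290.0211054199977 71.40960540158972
```

The tip and pad show the same small offset, so they agree. I'll lower to contact.

```bash
python3 -m pendant '[[[-0.5,2,-4],0,-1],[[0,0,-4],0,-1],[[0,0,-3],0,-1],[[0,0,-2],0,-1]]';python3 -m pendant '[[[0,0,-1],0,-1],[[0,0,-1],0,-1]]'
```

```text
time_s: 8.82
position: [0.4347, 0.2097, 0.1945]
tool_rot: [[1.0, -0.001, -0.008], [-0.001, -1.0, 0.007], [-0.008, -0.007, -1.0]]
ft_force: [0.1, -0.1, -2.4]
grip_width: 0.0207
time_s: 9.07
position: [0.4347, 0.2097, 0.1924]
tool_rot: [[1.0, -0.001, -0.008], [-0.001, -1.0, 0.007], [-0.008, -0.007, -1.0]]
ft_force: [0.9, -0.8, -1.6]
grip_width: 0.0202
```

```bash
python3 -m pendant '[[[0,0,-1],0,-1],[[0,0,-1],0,-1]]'; python3 -m pendant '[[[0,0,-1],0,-1]]'
```

```text
time_s: 9.32
position: [0.4347, 0.2097, 0.1904]
tool_rot: [[1.0, -0.001, -0.008], [-0.001, -1.0, 0.007], [-0.008, -0.007, -1.0]]
ft_force: [0.8, 0.7, -2.5]
grip_width: 0.0207
time_s: 9.45
position: [0.435, 0.2097, 0.1898]
tool_rot: [[1.0, -0.001, -0.007], [-0.001, -1.0, 0.007], [-0.007, -0.007, -1.0]]
ft_force: [-1.2, -0.5, 8.2]
grip_width: 0.0204
```

Contact at TCP z ≈ 0.190 with about 10 N. I'll start the stroke.

```bash
python3 -m pendant '[[[1.0,-3.6,-0.5],0,-1],[[1.0,-3.6,-0.5],0,-1],[[1.1,-3.6,-0.5],0,-1],[[1.1,-3.6,-0.5],0,-1],[[1.1,-3.6,-0.5],0,-1],[[1.1,-3.6,-0.5],0,-1]]'
```

```text
time_s: 10.2
position: [0.4418, 0.1918, 0.1901]
tool_rot: [[1.0, -0.001, -0.003], [-0.001, -1.0, 0.021], [-0.003, -0.021, -1.0]]
ft_force: [-1.2, 4.5, 5.7]
grip_width: 0.0209
```

```bash
cat > t.py <<'E'
from h import *
s=env.observe();R=s['tool_rot'];p=s['position']*1000
tip=p[:2]+97.7*(R[:2,2]-np.array([.007,.003])*1)
c,q=np.cos(np.radians(17.2)),np.sin(np.radians(17.2)); r=tip-[504,148]
print("tip",tip.round(1),"box xy",np.round([c*r[0]+q*r[1],-q*r[0]+c*r[1]],1),"z",p[2].round(2),"F",s['ft_force'].round(1),"tilt",R[:2,2].round(3),"yaw",R[1,0].round(3))
E
python3 t.py
python3 -m pendant '[[[0.6,-3.9,-0.5],0,-1],[[0.6,-3.9,-0.5],0,-1],[[0.6,-3.9,-0.5],0,-1],[[0.9,-3.9,-0.5],0,-1]]'; python3 t.py
```

```text
tip [440.9 193.5] box xy [-46.9  62.2] z 190.13 F [-1.2  4.5  5.7] tilt [-0.003  0.021] yaw -0.001
time_s: 10.7
position: [0.4456, 0.1774, 0.1901]
tool_rot: [[1.0, -0.002, 0.002], [-0.002, -1.0, 0.027], [0.002, -0.027, -1.0]]
ft_force: [-1.4, 5.4, 5.7]
grip_width: 0.0206
tip [445.2 179.8] box xy [-46.8  47.7] z 190.06 F [-1.4  5.4  5.7] tilt [0.002 0.027] yaw -0.002
```

```bash
python3 -m pendant '[[[0.2,-4,-0.6],0,-1],[[0.2,-4,-0.6],0,-1],[[0.4,-4,-0.6],0,-1],[[0.5,-4,-0.6],0,-1]]'; python3 t.py
```

```text
time_s: 11.2
position: [0.4483, 0.163, 0.19]
tool_rot: [[1.0, -0.002, 0.008], [-0.002, -0.999, 0.035], [0.008, -0.035, -0.999]]
ft_force: [-1.7, 6.7, 6.9]
grip_width: 0.0209
tip [448.3 166.1] box xy [-47.8  33.7] z 189.99 F [-1.7  6.7  6.9] tilt [0.008 0.035] yaw -0.002
```

```bash
python3 -m pendant '[[[0.6,-4,-0.4],0,-1],[[0.6,-4,-0.4],0,-1],[[0.6,-4,-0.4],0,-1],[[0.7,-4,-0.4],0,-1],[[0.7,-4,-0.4],0,-1],[[0.7,-4,-0.4],0,-1]]'; python3 t.py
```

```text
time_s: 11.95
position: [0.4531, 0.1408, 0.19]
tool_rot: [[1.0, -0.003, 0.012], [-0.003, -0.999, 0.044], [0.012, -0.044, -0.999]]
ft_force: [-2.0, 4.8, 6.0]
grip_width: 0.0209
tip [453.6 144.8] box xy [-49.1  11.9] z 190.0 F [-2.   4.8  6. ] tilt [0.012 0.044] yaw -0.003
```

```bash
python3 -m pendant '[[[0.8,-4,-0.4],0,-1],[[0.8,-4,-0.4],0,-1],[[0.8,-4,-0.4],0,-1],[[0.8,-4,-0.4],0,-1],[[0.8,-4,-0.4],0,-1],[[0.8,-4,-0.4],0,-1]]'; python3 t.py
```

```text
time_s: 12.7
position: [0.4584, 0.1185, 0.1899]
tool_rot: [[1.0, -0.003, 0.016], [-0.004, -0.999, 0.053], [0.016, -0.053, -0.998]]
ft_force: [-1.3, 3.5, 7.3]
grip_width: 0.0204
tip [459.3 123.4] box xy [-50.  -10.3] z 189.91 F [-1.3  3.5  7.3] tilt [0.016 0.053] yaw -0.004
```

```bash
python3 -m pendant '[[[1,-4,-0.4],0,-1],[[1,-4,-0.4],0,-1],[[1,-4,-0.4],0,-1],[[1,-4,-0.4],0,-1],[[1,-4,-0.4],0,-1],[[1,-4,-0.4],0,-1],[[1,-4,-0.4],0,-1],[[1,-4,-0.4],0,-1]]'; python3 t.py
```

```text
time_s: 13.7
position: [0.466, 0.0895, 0.1898]
tool_rot: [[1.0, -0.004, 0.018], [-0.005, -0.998, 0.067], [0.018, -0.067, -0.998]]
ft_force: [-1.4, 4.9, 7.1]
grip_width: 0.0208
tip [467.1  95.8] box xy [-50.7 -39. ] z 189.85 F [-1.4  4.9  7.1] tilt [0.018 0.067] yaw -0.005
```

```bash
python3 -m pendant '[[[1.2,-4,-0.4],0,-1],[[1.2,-4,-0.4],0,-1],[[1.2,-4,-0.4],0,-1],[[1.2,-4,-0.4],0,-1],[[1.2,-4,-0.4],0,-1],[[1.2,-4,-0.4],0,-1],[[1.2,-4,-0.4],0,-1],[[1.2,-4,-0.4],0,-1]]'; python3 t.py
```

```text
time_s: 14.7
position: [0.4746, 0.0606, 0.1895]
tool_rot: [[1.0, -0.004, 0.018], [-0.006, -0.997, 0.081], [0.018, -0.081, -0.997]]
ft_force: [-2.1, 6.4, 8.3]
grip_width: 0.0211
tip [475.7  68.2] box xy [-50.6 -67.9] z 189.48 F [-2.1  6.4  8.3] tilt [0.018 0.081] yaw -0.006
```

```bash
python3 -m pendant '[[[1.2,-4,-0.4],0,-1],[[1.2,-3.5,-0.4],0,-1]]'; python3 t.py
python3 - <<'E'
from h import *
im,_=viewer.get_image("scene"); cv2.imwrite("pics/k1.png",cv2.resize(im[100:220,310:430,::-1],None,fx=5,fy=5,interpolation=cv2.INTER_CUBIC))
for P in((.4778,.0612,.093),(.4784,.0616,.093)):
    u,v=proj("scene",P); print((u-310+.5)*5,(v-100+.5)*5)
E
```

```text
time_s: 14.95
position: [0.4765, 0.0542, 0.1894]
tool_rot: [[1.0, -0.004, 0.018], [-0.006, -0.996, 0.085], [0.017, -0.085, -0.996]]
ft_force: [-1.6, 6.5, 7.8]
grip_width: 0.0208
tip [477.6  62.2] box xy [-50.7 -74.2] z 189.44 F [-1.6  6.5  7.8] tilt [0.018 0.085] yaw -0.006
158.03390733911044 315.24237993177917
159.22284752265597 315.41836827446133
```

View pics/k1.png

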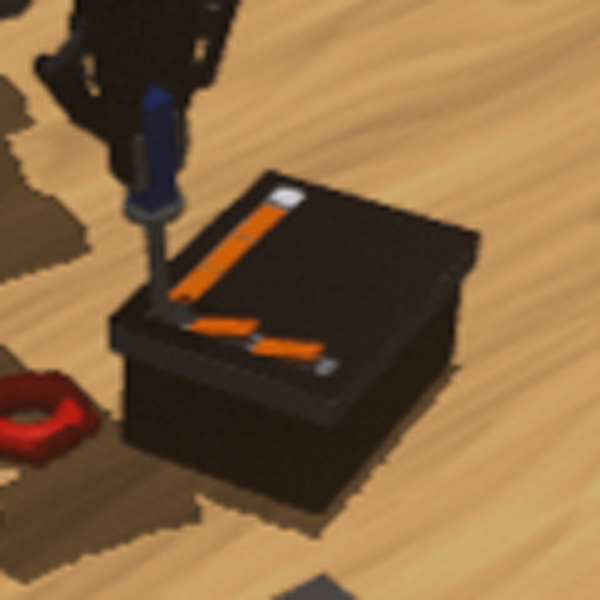

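Clips 1–3 are flush and in line, and the tip sits at the corner at about crop (160,310). I'll turn along +x.

```bash
python3 -m pendant '[[[3.8,1.0,-0.4],0,-1],[[3.9,1.1,-0.4],0,-1],[[4,1.1,-0.4],0,-1],[[4,1.1,-0.4],0,-1]]'; python3 t.py
```

```text
time_s: 15.5
position: [0.4837, 0.055, 0.1893]
tool_rot: [[1.0, -0.003, -0.005], [-0.003, -0.997, 0.076], [-0.006, -0.076, -0.997]]
ft_force: [-12.6, -2.4, 16.9]
grip_width: 0.0203
tip [482.5  62.2] box xy [-45.9 -75.6] z 189.26 F [-12.6  -2.4  16.9] tilt [-0.005  0.076] yaw -0.003
```

```bash
python3 -m pendant '[[[4,1.1,0],0,-1],[[4,1.1,0],0,-1]]'; python3 t.py
```

```text
time_s: 15.75
position: [0.4877, 0.0559, 0.1895]
tool_rot: [[1.0, -0.003, -0.016], [-0.002, -0.997, 0.073], [-0.017, -0.073, -0.997]]
ft_force: [-8.0, -0.5, 9.9]
grip_width: 0.0208
tip [485.4  62.7] box xy [-43. -76.] z 189.5 F [-8.  -0.5  9.9] tilt [-0.016  0.073] yaw -0.002
```

```bash
python3 -m pendant '[[[5.5,1.6,0],0,-1],[[5.5,1.6,0],0,-1],[[5.5,1.6,0],0,-1]]'; python3 t.py
```

```text
time_s: 16.12
position: [0.4989, 0.0582, 0.1895]
tool_rot: [[0.999, -0.003, -0.032], [-0.001, -0.998, 0.067], [-0.032, -0.067, -0.997]]
ft_force: [-8.4, -0.5, 10.0]
grip_width: 0.0208
tip [495.1  64.5] box xy [-33.2 -77.1] z 189.45 F [-8.4 -0.5 10. ] tilt [-0.032  0.067] yaw -0.001
```

```bash
python3 -m pendant '[[[5,2.2,0],0,-1],[[5,2.2,0],0,-1],[[5,2.2,0],0,-1],[[5,2.2,0],0,-1]]'; python3 t.py
```

```text
time_s: 16.62
position: [0.5121, 0.0624, 0.1895]
tool_rot: [[0.999, -0.003, -0.053], [-0.0, -0.998, 0.056], [-0.053, -0.056, -0.997]]
ft_force: [-4.9, -1.7, 7.5]
grip_width: 0.0204
tip [506.2  67.6] box xy [-21.6 -77.5] z 189.54 F [-4.9 -1.7  7.5] tilt [-0.053  0.056] yaw -0.0
```

```bash
python3 -m pendant '[[[5,3,-0.1],0,-1],[[5,3,-0.1],0,-1],[[5,3,-0.1],0,-1],[[5,3,-0.1],0,-1]]'; python3 t.py
```

```text
time_s: 17.12
position: [0.5274, 0.0695, 0.1894]
tool_rot: [[0.998, -0.004, -0.068], [-0.001, -0.999, 0.044], [-0.068, -0.044, -0.997]]
ft_force: [-6.5, -3.3, 7.4]
grip_width: 0.021
tip [520.1  73.6] box xy [ -6.6 -75.9] z 189.43 F [-6.5 -3.3  7.4] tilt [-0.068  0.044] yaw -0.001
```

```bash
python3 -m pendant '[[[5,2.2,-0.1],0,-1],[[5,2.2,-0.1],0,-1],[[5,2.2,-0.1],0,-1],[[5,2.2,-0.1],0,-1],[[5,2.2,-0.1],0,-1]]'; python3 t.py
```

```text
time_s: 17.75
position: [0.5459, 0.0755, 0.1892]
tool_rot: [[0.996, -0.005, -0.089], [-0.002, -0.999, 0.033], [-0.09, -0.032, -0.995]]
ft_force: [-6.3, -1.5, 7.6]
grip_width: 0.0207
tip [536.5  78.4] box xy [ 10.4 -76.1] z 189.17 F [-6.3 -1.5  7.6] tilt [-0.089  0.033] yaw -0.002
```

```bash
python3 -m pendant '[[[5.2,2.5,-0.1],0,-1],[[5.2,2.5,-0.1],0,-1],[[5.2,2.5,-0.1],0,-1],[[5.2,2.5,-0.1],0,-1],[[5.2,2.5,-0.1],0,-1],[[5.2,2.5,-0.1],0,-1]]'; python3 t.py
```

```text
time_s: 18.5
position: [0.5692, 0.0834, 0.189]
tool_rot: [[0.993, -0.007, -0.116], [-0.005, -1.0, 0.016], [-0.116, -0.016, -0.993]]
ft_force: [-5.5, -2.5, 6.7]
grip_width: 0.0209
tip [557.2  84.7] box xy [ 32.1 -76.2] z 189.0 F [-5.5 -2.5  6.7] tilt [-0.116  0.016] yaw -0.005
```

```bash
python3 -m pendant '[[[5.2,2.5,-0.1],0,-1],[[5.2,2.5,-0.1],0,-1],[[5.2,2.5,-0.1],0,-1],[[5.2,2.5,-0.1],0,-1],[[5.2,2.3,-0.1],0,-1]]'; python3 t.py;python3 - <<'E'
from h import *
im,_=viewer.get_image("scene"); cv2.imwrite("pics/k2.png",cv2.resize(im[90:210,310:430,::-1],None,fx=5,fy=5,interpolation=cv2.INTER_CUBIC))
E
```

```text
time_s: 19.12
position: [0.5898, 0.0903, 0.1887]
tool_rot: [[0.991, -0.008, -0.135], [-0.008, -1.0, 0.004], [-0.135, -0.003, -0.991]]
ft_force: [-5.5, -1.7, 7.1]
grip_width: 0.0206
tip [575.9  90.4] box xy [ 51.6 -76.3] z 188.66 F [-5.5 -1.7  7.1] tilt [-0.135  0.004] yaw -0.008
```

View pics/k2.png

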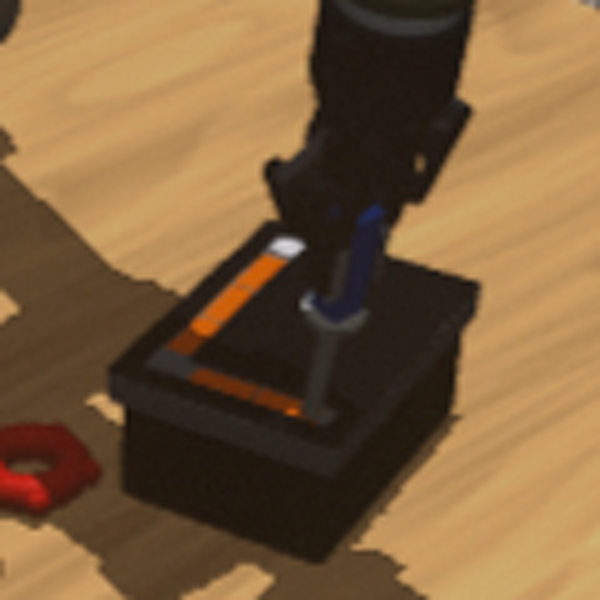

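The tip is at the end past clip 5, at about crop (318,412), and all the clips look down. Two more short rows to the end, then I'll lift.

```bash
python3 -m pendant '[[[4.5,1.8,-0.1],0,-1],[[3,1,-0.1],0,-1]]'; python3 t.py; python3 -m pendant '[[[-1,0,4],0,-1],[[-1,0,10],0,-1],[[0,0,20],0,-1],[[0,0,30],0,-1],[[0,0,20],0,-1],[[0,0,0],0,-1]]'; python3 t.py
```

```text
time_s: 19.42
position: [0.5961, 0.0916, 0.1884]
tool_rot: [[0.99, -0.009, -0.141], [-0.009, -1.0, 0.001], [-0.141, -0.0, -0.99]]
ft_force: [-5.7, 0.9, 6.7]
grip_width: 0.0208
tip [581.6  91.4] box xy [ 57.4 -77. ] z 188.37 F [-5.7  0.9  6.7] tilt [-0.141  0.001] yaw -0.009
time_s: 20.18
position: [0.5942, 0.0895, 0.2748]
tool_rot: [[0.99, -0.01, -0.14], [-0.011, -1.0, -0.002], [-0.14, 0.003, -0.99]]
ft_force: [0.4, 0.6, -1.7]
grip_width: 0.0207
tip [579.8  89. ] box xy [ 55.  -78.7] z 274.78 F [ 0.4  0.6 -1.7] tilt [-0.14  -0.002] yaw -0.011
```

```bash
python3 -m pendant '[[[-5,-20,0],0,-1],[[-9,-34,0],0,-1],[[-9,-34,0],0,-1],[[-9,-34,0],0,-1],[[-9,-34,0],0,-1],[[-9,-34,0],0,-1],[[-9,-34,0],0,-1],[[-6,-20,0],0,-1],[[0,0,0],0,-1]]'; python3 t.py; python3 -m pendant '[[[0,0,0],0,-1]]'; python3 t.py
```

```text
time_s: 21.3
position: [0.52, -0.1694, 0.266]
tool_rot: [[0.988, -0.015, -0.155], [-0.015, -1.0, 0.0], [-0.155, 0.002, -0.988]]
ft_force: [-0.2, 1.0, -1.5]
grip_width: 0.0208
tip [ 504.3 -169.6] box xy [ -93.7 -303.5] z 266.0 F [-0.2  1.  -1.5] tilt [-0.155  0.   ] yaw -0.015
time_s: 21.42
position: [0.5197, -0.1694, 0.2655]
tool_rot: [[0.988, -0.015, -0.155], [-0.015, -1.0, 0.001], [-0.155, 0.001, -0.988]]
ft_force: [-0.5, -0.7, -0.9]
grip_width: 0.0206
tip [ 503.8 -169.5] box xy [ -94.1 -303.3] z 265.5 F [-0.5 -0.7 -0.9] tilt [-0.155  0.001] yaw -0.015
```

```bash
python3 -m pendant '[[[7,0,-12],0,-1],[[0,0,-15],0,-1],[[0,0,-15],0,-1],[[0,0,0],0,-1]]'; python3 t.py
python3 - <<'E'
from h import *
im,d=viewer.get_image("scene"); im2,_=viewer.get_image("top"); np.savez("s3.npz",im=im,d=d)
cv2.imwrite("pics/r1.png",np.hstack([cv2.resize(im[100:250,220:340,::-1],None,fx=4,fy=4,interpolation=cv2.INTER_CUBIC),cv2.resize(im2[200:275,310:385,::-1],(300,600)[0:1]*2) if 0 else cv2.resize(im[130:190,250:280,::-1],(300,600),interpolation=cv2.INTER_CUBIC)]))
# stylus shaft/handle points by depth
W=world("scene",d); m=(d>0)&(abs(W[...,0]-.515)<.045)&(abs(W[...,1]+.1695)<.025)&(W[...,2]>.1)&(W[...,2]<.26)
P=W[m]
for a in np.arange(.1,.25,.015):
    k=(P[:,2]>=a)&(P[:,2]<a+.015)
    if k.sum()>3: print(a.round(3),k.sum(),P[k].mean(0).round(4),np.ptp(P[k][:,:2]@[.65,.76]).round(4))
for Q in((.510,-.1695,.085),(.5108,-.1695,.127)): print(proj("scene",Q))
E
```

```text
time_s: 21.92
position: [0.5281, -0.1665, 0.2193]
tool_rot: [[0.987, -0.011, -0.157], [-0.011, -1.0, 0.002], [-0.157, -0.0, -0.988]]
ft_force: [-0.0, 0.5, -1.3]
grip_width: 0.0206
tip [ 512.  -166.6] box xy [ -85.4 -302.9] z 219.35 F [-0.   0.5 -1.3] tilt [-0.157  0.002] yaw -0.011
0.115 4 [ 0.5147 -0.1684  0.1274] 0.0051
0.13 19 [ 0.5152 -0.1688  0.137 ] 0.0111
0.145 20 [ 0.5192 -0.1696  0.1525] 0.0111
0.16 22 [ 0.5209 -0.1702  0.1671] 0.0111
0.175 14 [ 0.5238 -0.1696  0.1793] 0.0107
0.19 68 [ 0.5322 -0.1723  0.2002] 0.0342
0.205 47 [ 0.5339 -0.1715  0.212 ] 0.0331
0.22 77 [ 0.5381 -0.1721  0.2285] 0.0425
0.235 84 [ 0.5398 -0.1738  0.2423] 0.0433
(np.float64(284.6936261202631), np.float64(202.74224175770854))
(np.float64(283.7665938191067), np.float64(190.33153194411975))
```

View pics/r1.png

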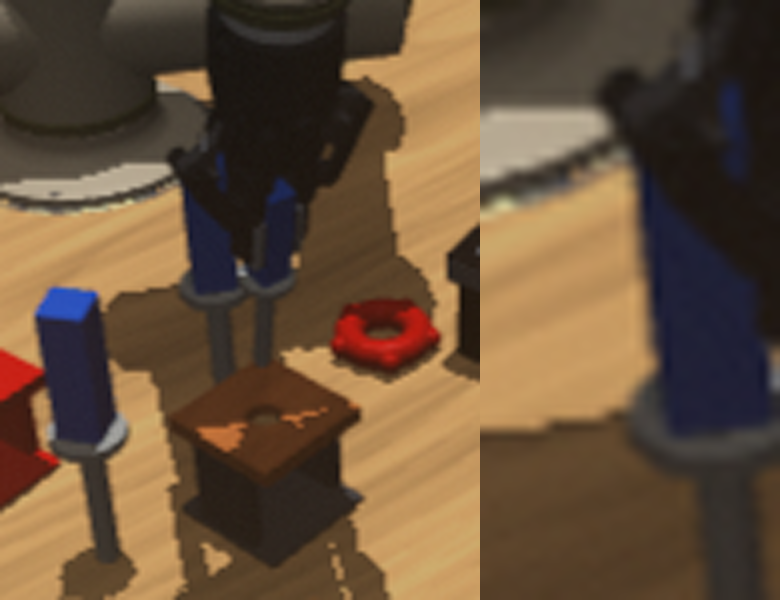

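The axis tilts about 0.2 rad in x, tip toward the base, in the plane that the open jaws leave free. The tip is at about (511,-166). I'll align it, then insert along the axis.

```bash
python3 -m pendant '[[[-2,-3.5,-8],0,-1],[[0,0,-8],0,-1],[[0,0,-7],0,-1],[[0,0,0],0,-1]]'; python3 t.py
```

```text
time_s: 22.52
position: [0.5266, -0.1707, 0.197]
tool_rot: [[0.988, -0.011, -0.153], [-0.011, -1.0, -0.0], [-0.153, 0.002, -0.988]]
ft_force: [0.1, 0.4, -1.8]
grip_width: 0.0209
tip [ 510.9 -171. ] box xy [ -87.7 -306.8] z 196.97 F [ 0.1  0.4 -1.8] tilt [-0.153 -0.   ] yaw -0.011
```

```bash
python3 -m pendant '[[[0,1,-8],0,-1],[[-1.5,0,-8],0,-1],[[-1.5,0,-8],0,-1],[[0,0,0],0,-1]]'; python3 t.py
```

```text
time_s: 23.02
position: [0.5233, -0.1696, 0.1712]
tool_rot: [[0.988, -0.011, -0.154], [-0.011, -1.0, 0.0], [-0.154, 0.002, -0.988]]
ft_force: [0.2, -0.7, -1.7]
grip_width: 0.0207
tip [ 507.7 -169.8] box xy [ -90.5 -304.7] z 171.24 F [ 0.2 -0.7 -1.7] tilt [-0.154  0.   ] yaw -0.011
```

The tip is through the hole with no side force. I'll continue along the axis.

```bash
python3 -m pendant '[[[-1.7,0,-10],0,-1],[[-1.7,0,-10],0,-1],[[-1.7,0,-10],0,-1],[[0,0,0],0,-1]]'; python3 t.py;  python3 -m pendant '[[[-1.5,0,-8],0,-1],[[-1.3,0,-8],0,-1],[[0,0,0],0,-1]]'; python3 t.py
```

```text
time_s: 23.52
position: [0.5178, -0.1696, 0.139]
tool_rot: [[0.988, -0.011, -0.154], [-0.011, -1.0, 0.0], [-0.154, 0.002, -0.988]]
ft_force: [0.5, 0.5, -1.5]
grip_width: 0.0204
tip [ 502.1 -169.8] box xy [ -95.8 -303. ] z 138.97 F [ 0.5  0.5 -1.5] tilt [-0.154  0.   ] yaw -0.011
time_s: 23.9
position: [0.5149, -0.1696, 0.122]
tool_rot: [[0.988, -0.011, -0.153], [-0.011, -1.0, -0.0], [-0.153, 0.002, -0.988]]
ft_force: [-0.1, 0.3, -1.9]
grip_width: 0.0205
tip [ 499.3 -169.9] box xy [ -98.5 -302.3] z 122.03 F [-0.1  0.3 -1.9] tilt [-0.153 -0.   ] yaw -0.011
```

```bash
python3 -m pendant '[[[0,0,-4],0,-1],[[0,0,-3],0,-1],[[0,0,-2],0,-1]]'; python3 t.py;  python3 -m pendant '[[[0,0,-1.5],0,-1],[[0,0,-1],0,-1]]'; python3 t.py
```

```text
time_s: 24.28
position: [0.5152, -0.1698, 0.1129]
tool_rot: [[0.988, -0.011, -0.152], [-0.011, -1.0, -0.001], [-0.152, 0.002, -0.988]]
ft_force: [0.1, 0.4, -1.8]
grip_width: 0.0207
tip [ 499.7 -170.1] box xy [ -98.2 -302.6] z 112.87 F [ 0.1  0.4 -1.8] tilt [-0.152 -0.001] yaw -0.011
time_s: 24.52
position: [0.5153, -0.1698, 0.1102]
tool_rot: [[0.988, -0.011, -0.152], [-0.011, -1.0, -0.001], [-0.152, 0.002, -0.988]]
ft_force: [0.0, -0.7, -1.7]
grip_width: 0.0209
tip [ 499.8 -170.1] box xy [ -98.1 -302.7] z 110.24 F [ 0.  -0.7 -1.7] tilt [-0.152 -0.001] yaw -0.011
```

```bash
python3 -m pendant '[[[0,0,-1],0,-1],[[0,0,-1],0,-1]]'; python3 t.py;  python3 -m pendant '[[[0,0,-1],0,-1],[[0,0,-1],0,-1]]'; python3 t.py
```

```text
time_s: 24.78
position: [0.5154, -0.1698, 0.1099]
tool_rot: [[0.988, -0.011, -0.151], [-0.011, -1.0, -0.001], [-0.151, 0.003, -0.988]]
ft_force: [-3.3, 1.7, 8.5]
grip_width: 0.0208
tip [ 499.9 -170.3] box xy [ -98.  -302.8] z 109.86 F [-3.3  1.7  8.5] tilt [-0.151 -0.001] yaw -0.011
time_s: 25.02
position: [0.5153, -0.1698, 0.1099]
tool_rot: [[0.989, -0.011, -0.15], [-0.011, -1.0, -0.002], [-0.15, 0.004, -0.989]]
ft_force: [-2.4, 0.9, 7.1]
grip_width: 0.0209
tip [ 500.  -170.3] box xy [ -98.  -302.9] z 109.86 F [-2.4  0.9  7.1] tilt [-0.15  -0.002] yaw -0.011
```

The collar edge touches at the expected height. I'll release.

```bash
python3 -m pendant '[[[0,0,0],0,-0.4],[[0,0,0],0,-0.3],[[0,0,0],0,-0.1],[[0,0,0],0,0.3],[[0,0,0],0,0.3]]' 20; python3 t.py
python3 - <<'E'
from h import *
im,d=viewer.get_image("scene")
cv2.imwrite("pics/f1.png",cv2.resize(im[130:250,220:340,::-1],None,fx=5,fy=5,interpolation=cv2.INTER_CUBIC))
E
```

```text
time_s: 25.65
position: [0.5156, -0.17, 0.1101]
tool_rot: [[0.989, -0.011, -0.149], [-0.011, -1.0, -0.003], [-0.149, 0.005, -0.989]]
ft_force: [0.0, 0.0, 1.0]
grip_width: 0.0555
tip [ 500.4 -170.6] box xy [ -97.7 -303.3] z 110.11 F [0. 0. 1.] tilt [-0.149 -0.003] yaw -0.011
```

View pics/f1.png

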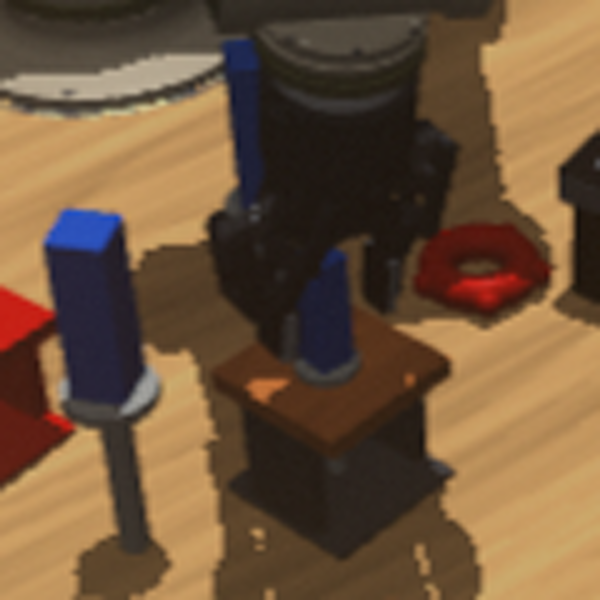

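The stylus stands upright with its collar flat at about (327,372). I'll retreat straight up.

```bash
python3 -m pendant '[[[0,0,10],0,0.3],[[0,0,12],0,0.3],[[0,0,12],0,0.3],[[0,0,15],0,0.3],[[0,0,20],0,0.3],[[0,0,30],0,0.3],[[0,0,40],0,0.3],[[0,0,40],0,0.3]]'; python3 -m pendant '[[[-20,-30,10],0,0.3],[[-30,-40,0],0,0.3],[[-30,-40,0],0,0.3],[[-30,-40,0],0,0.3],[[-30,-40,0],0,0.3],[[-30,-40,0],0,0.3],[[-20,-20,0],0,0.3],[[0,0,0],0,0.3]]'
python3 - <<'E'
from h import *
o=np.load("scene.npz")["im"]; im,d=viewer.get_image("scene"); a,da=viewer.get_image("top"); W=world("top",da); s=env.observe(); print(s['time_s'],s['position'],s['ft_force'])
hh=cv2.cvtColor(a,cv2.COLOR_RGB2HSV)
m=(da>0)&(hh[...,0]>100)&(hh[...,0]<130)&(hh[...,1]>120)&(W[...,2]>.13)&(W[...,1]>-.35)&(W[...,1]<-.08)&(W[...,0]>.35)&(W[...,0]<.56)
n,l,st,c=cv2.connectedComponentsWithStats(m.astype(np.uint8))
for i in range(1,n):
    if st[i,4]>20: p=W[l==i]; p=p[p[:,2]>p[:,2].max()-.02]; print(st[i,4],p.mean(0).round(4))
R=cv2.resize
top=a[170:310,150:440,::-1]
cv2.imwrite("pics/f2.png",np.vstack([R(im[100:250,180:440,::-1],(650,375),interpolation=cv2.INTER_CUBIC),R(a[180:250,160:400,::-1],(650,190),interpolation=cv2.INTER_CUBIC)]))
E
```

```text
time_s: 26.7
position: [0.5145, -0.1693, 0.2982]
tool_rot: [[0.989, -0.011, -0.15], [-0.011, -1.0, -0.002], [-0.15, 0.004, -0.989]]
ft_force: [0.6, -0.4, 1.2]
grip_width: 0.0556
time_s: 27.7
position: [0.3174, -0.425, 0.3192]
tool_rot: [[0.99, -0.009, -0.139], [-0.011, -1.0, -0.012], [-0.139, 0.013, -0.99]]
ft_force: [-0.1, -0.3, -0.2]
grip_width: 0.0549
27.8 [ 0.31875895 -0.42379138  0.31915598] [ 0.21015893  1.08774951 -0.01971189]
100 [ 0.5105 -0.1711  0.1589]
283 [ 0.4802 -0.2805  0.211 ]
244 [ 0.4025 -0.1291  0.2111]
```

View pics/f2.png

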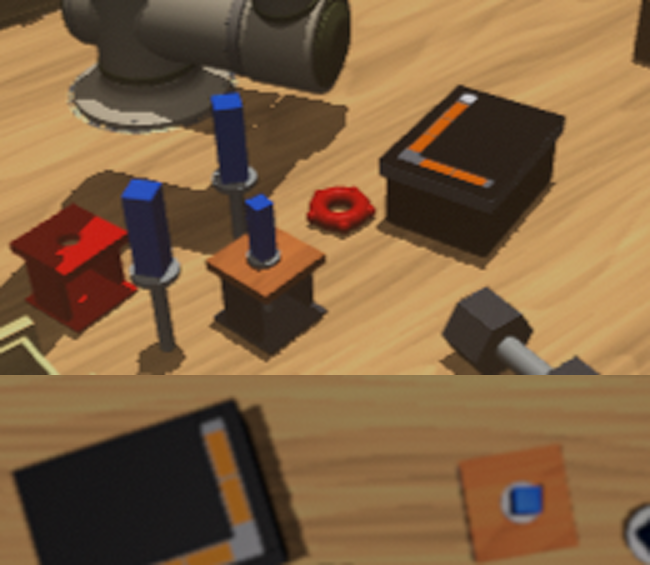

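All five clips show flush, the stylus is upright (handle top 0.159 m, as at the start), and the look-alikes haven't moved. Handing in.

```bash
python3 -c "
from h import *
print(ticket.close_job())"
```

```text
the job is handed in; nothing more can be done
None
```

The job is done and handed in at about 28 s of the 70 s. The short stylus was drawn along the seam in one unbroken pass, start pad to far end, and put back upright in the wooden stand.

**Last checks that agreed**
- In the last pictures all five clips look flush.
- The handle top is at 0.159 m, as at the start, with the collar flat on the plate and the handle within 2 mm of where it began.
- Both look-alikes are where they were to within 1 mm. The other bystanders in the last crops look unmoved; I did not measure them.
- The largest force reading I saw was about 21 N, and only the stylus touched the box.

**What did not go as planned**
- **Tilt:** friction gradually tilted the tool during the stroke, to about 0.14 rad by the end. The stylus itself leaned about 0.2 rad, so it turned slightly in the grip. I lowered it into the stand tilted, and it settled flat when released.
- **Speed:** the pass ran at roughly 3 cm/s, but slowed to about 1.2 cm/s for 0.8 s just after the corner. Contact held throughout.
- **Tip position:** the computed tip ran up to about 3 mm off the seam's centre line, with no sign of the channel wall in the force readings.

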